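# Clamp the amplifier board in the end of the holder where it lies

## Task

The green amplifier board lies loose in one of the two bays of the board holder, and the red pliers lie in the other. Free the sliding jaw with its red cam lever, slide the jaw towards the board until it presses the board squarely home against the blue end stop, then flip the cam lever back to lock the jaw, and last flip that end's orange-knobbed hold-down over onto the board. Leave the other end's hold-down standing open, and leave the pliers, the solder spool and the black ring where they are.

Things in the scene. Friction and masses are not known exactly. Their poses are not given: they have to be found in the camera images.
- vise: Board holder, fixed, 170 (x) by 520 mm (y). Origin: centre of its underside, at table height; x points away from the robot, y left along the slide (turned up to 7 degrees). Bed 90 mm wide (x), top at z = 22 mm; rails at x = +-62 mm. Blue end stops: inner faces at y = +-215 mm, outer +-250, x within +-50, tops at z = 50 mm. Left bay: the bed on the jaw's +y side; right bay: its -y side.
- carriage (a joint): Position of the blue sliding jaw along the holder's y, m: 0 in the middle, + to the left, travel +-0.09 (starts within 0.01 of 0). Its faces lie 25 mm either side of this; it spans x = -74 to +74 mm, z = 25 to 58 mm. Free, it needs about 3 N to slide, plus 2 N for the board; locked, the cam holds it against about 20 N. With the board home it stands at +-0.070.
- fin_top (a point): Top centre of the yellow upright fin on the sliding jaw, by which it can be pushed: in the holder's frame at x = +58 mm, z = 89 mm; the fin is 32 mm (x) by 16 mm (y), 32 mm tall above the jaw (z = 57 to 89 mm), centred on the jaw in y.
- cam_lever (a joint): Red cam lever, rad: 0 = locked, leaning 0.6 from upright towards the robot (holder's -x); 1.2 = free, leaning 0.6 the other way (+x). It stays where left; moving it takes up to 10 N at its end, more lower down. It turns about a y axis on the jaw's near end, at x = -62, z = 43 mm of the holder, y at the jaw's middle. The cam lets go of the rail at about 0.7.
- lever_tip (a point): Centre of the red ball (20 mm across) at the end of the cam lever, 56 mm from its turning axis. The lever's bar is 14 mm wide (y), 10 mm thick.
- hold_left (a joint): Hold-down on the left (+y) end stop, rad: 0 = open, leaning outward (to +y) 0.61 past upright; 2.18 = level, its rubber foot on the board. It starts at 0 to 0.2 and stays where left; moving it takes 1 to 2 N. It turns about an x axis at x = 0, y = +235, z = 47 mm of the holder.
- left_knob (a point): Centre of the orange knob (22 mm across) at the end of the left hold-down, 52 mm from its turning axis; the steel arm is 18 mm wide and 10 mm thick.
- hold_right (a joint): The same on the right (-y) end stop, mirrored: 0 = open, leaning outward (to -y); 2.18 = level on the board. It turns about an x axis at x = 0, y = -235 mm, z = 47 mm of the holder.
- right_knob (a point): Centre of the orange knob at the end of the right hold-down, 52 mm from its turning axis.
- board: Amplifier board, loose, 80 mm (x) by 120 mm (y), 8 mm thick (green on an aluminium plate), 0.3 kg, lying on the bed in the left or the right bay, 20 to 55 mm from the end stop. Parts up to 34 mm above its underside stand only in a strip 24 mm wide (y) across its middle. Origin: centre of its underside.
- pliers: Pliers with red handles, 120 mm long, 40 mm wide, 12 mm high, lying along y on the bed in the bay without the board. Origin: middle, underside. To be left alone.
- spool: Grey solder spool, 60 mm across and 46 mm high, on the table beyond the holder. Origin: centre of its underside. To be left alone.
- trim_ring: Flat black loudspeaker trim ring, 150 mm across, 8 mm high, on the table beyond the holder. Origin: centre of its underside. To be left alone.
Not all that is in view belongs to the job. There is more than one size of the board; the job needs the largest.

How it is judged:
On the way, in this order (a step that is already met when the one before it is completed fails the run):
1. the cam lever is flipped over to free the jaw (past 0.9 rad) (value of joint cam_lever above 0.9 rad), for 0.1 s.
2. the jaw, free, has pushed the board home against the end stop of its bay (within 4 mm, square) (((y of board in the frame of vise above 0.151 m and value of joint carriage above 0.066 m) or (y of board in the frame of vise below -0.151 m and value of joint carriage below -0.066 m)) and angle between the y axis of board and the y axis of vise, either way round below 0.06 rad and angle between board's own z axis and vertical below 0.06 rad and value of joint cam_lever above 0.75 rad), for 0.1 s.
3. the cam lever is flipped back to lock (below 0.25 rad) with the board still home (((y of board in the frame of vise above 0.151 m and value of joint carriage above 0.066 m) or (y of board in the frame of vise below -0.151 m and value of joint carriage below -0.066 m)) and angle between the y axis of board and the y axis of vise, either way round below 0.06 rad and angle between board's own z axis and vertical below 0.06 rad and value of joint cam_lever below 0.25 rad), for 0.2 s.
4. the hold-down at the board's end is flipped over onto the board (past 2.05 rad) (value of joint cam_lever below 0.25 rad and (((y of board in the frame of vise above 0.151 m and value of joint carriage above 0.066 m) and value of joint hold_left above 2.05 rad and value of joint hold_right below 0.6 rad) or ((y of board in the frame of vise below -0.151 m and value of joint carriage below -0.066 m) and value of joint hold_right above 2.05 rad and value of joint hold_left below 0.6 rad)) and angle between the y axis of board and the y axis of vise, either way round below 0.06 rad and angle between board's own z axis and vertical below 0.06 rad), for 0.2 s.
At the end, for the whole second after the job is handed in: The board lies flat and square, within 4 mm of home against its end stop, with the jaw within 4 mm of its clamped place; cam lever locked (below 0.25 rad); hold-down at that end on the board (past 2.05 rad), the other still open (below 0.6 rad); the board at rest (all of step 4 and linear speed of board below 0.02 m/s); the robot touches nothing.
It fails at once if the hold-down at the empty end is flipped over (past 1 rad) ((y of board in the frame of vise above 0 m and value of joint hold_right above 1 rad) or (y of board in the frame of vise below 0 m and value of joint hold_left above 1 rad)).
It fails at once if the pliers are moved more than 20 mm (distance of pliers from where it was at the start of the episode above 0.02 m).
It fails at once if the spool is moved more than 20 mm (distance of spool from where it was at the start of the episode above 0.02 m).
It fails at once if the black ring is moved more than 20 mm (distance of trim_ring from where it was at the start of the episode above 0.02 m).
It also fails if it takes over 51 s, if anything falls off the work surface, if the arm or the gripper's body presses on something with over 40 N, if the wrist force passes 120 N, or if a joint passes its speed limit or range.

## Robot

A 6-joint arm with a two-finger parallel gripper is mounted at the origin on the work surface. World frame = base frame: x ahead of the robot, y to its left, z up, the work surface at z = 0. Lengths are in m, angles in rad, forces in N, time in s.
With the tool pointing down it reaches from about 0.25 to 0.725 m from the base axis. Payload 4 kg.
Tool frame: the origin (TCP) lies between the finger pads; the fingertips stand 8 mm ahead of it and the grasp point (between the pads) lies 11 mm behind it (bot.tip_reach is the distance from the TCP to the fingertips, in m); z points along the fingers, y is the line along which they close (so a half turn about z gives the same grasp; the last joint's range is limited). The gripper opens to 85 mm and grips with 20 to 120 N. Pads are 22 mm wide; open, the fingers measure 114 mm over their backs; the gripper's body (76 mm by 85 mm) begins 54 mm behind the grasp point. The pads swing forward as they close: fully open they stand 13 mm farther back than shut.
Start: joints at [1.144, 0.241, 0.005, 1.335, 0, 1.571], TCP at [0.207, 0.455, 0.21] pointing down, gripper open.
Joint ranges: [-2.72, 2.72], [-1.05, 1.87], [-1.09, 1.28], [-1.99, 2.15], [-1.42, 1.44], [-3.14, 3.14]. Speed limits (rad/s): [2.79, 2.79, 3.14, 3.14, 3.14, 3.14].

## Interface

Orientations are given as a unit quaternion [x, y, z, w].
In Python, from workcell import bot gives the robot as it stands.
- The arm moves only by the tool move_arm, never from a script. Its argument "deltas" is a list of rows, each a list of 7 numbers: the opening, from 0 (shut) to 1 (fully open), then the shift along the tool's x, y, z in mm, then the turn, a rotation vector about the tool's x, y, z in degrees. In form: [[gripper, tx, ty, tz, ax, ay, az], ...]. A call has 1 to 10 rows; each row shifts and turns the commanded pose from where the row before left it, along the tool's axes as they then stand; what a row does not reach is not made up. A row lasts 1/12 s, in which the tool goes at most 41.7 mm and 7.16 degrees, less where a joint would pass 70% of its speed; a pose out of reach is approached as far as the arm can. A call is refused whole if a number of a shift passes 41.7 or a number of a turn 7.16, either way. A call with a gripper value outside its range is refused whole. The fingers move at their own pace and stop on an object; the grip force is fixed at half the most. Time passes only in rows, so rows that do not move let the fingers close. It gives the time, the measured TCP pose, the force, the opening and the grip force at its end, in the units of the state.
- bot.get_obs(): the state, without advancing time (a new reading comes with each control period).
- bot.camera(name): name is "side" or "top"; returns the picture (480x640x3 uint8, blue, green, red); there is no depth.
- bot.calibration(name): a dict with "K" (3x3 intrinsics, pixels), "position" and "orientation" of the camera in the world. Camera axes: x right, y down, z forward; pixel columns grow to the right and rows downward; lengths in m; the calibration is good to about 2 mm. A picture is of the moment at which its call begins. calibration takes no time and is no camera call.
- bot.job_done(): hands the job in; it is judged then, once.
Trained networks look in the newest picture that a camera, given by its name, has taken for a name from the list of things; names that differ only in an ending like _2 or _b are one class to them, and where a whole thing is asked for, a point or a joint stands for the part that bears it (a point fixed in the world has none). Each returns a list of dicts, best first, with "conf" (0 to 1); they miss things now and then, are a little off and sometimes report something else, mostly with a low value. They report only what shows in the picture. A call takes as long as a camera call. They do not tell look-alikes from the thing itself.
- bot.outline_of(query, camera): "pixels" (480x640 bool, what is visible of it) and "rect" ([left, top, width, height] in pixels, round what is visible of it).
The state is a dict: "clock": time; "joint_pos": joint angles; "joint_vel": joint speeds; "tau": joint torques, N m; "eef_pos": TCP position; "tool_rot": TCP orientation; "ft_force": force on the tool from outside, world axes, zero at the start; "ft_torque": the same for the moment, N m; "grip_width": finger opening in m; "grasp_force": force on a finger pad.
Only numpy, scipy, OpenCV 4.12 (cv2) and the standard library are available. Lean on these libraries where they do the work, as an engineer would, in place of code of your own. Each camera call takes 0.05 s, during which the arm holds its last target. There are 200 camera calls.

## Working session

There is one attempt and no reset: what is moved stays moved. The work goes in short steps, Python scripts to look and compute and a tool call to move; the robot and the scene stay as the last step left them, time stands still between calls to the robot, and variables do not carry over. Pictures are saved under pics/ and viewed, at most 10 in all, crops included, and the job is handed in when it is done.

Besides the shell and the picture viewer there is one more tool, called after "Call:" in YAML: its name, and indented under it one key for each argument. move_arm: Moves the arm, as the interface text tells. Its arguments: {"type":"object","properties":{"deltas":{"type":"array","items":{"type":"array","items":{"type":"number"}}}},"required":["deltas"]}

```bash
mkdir -p pics; cat > h.py <<'E'
import numpy as np,cv2
from scipy.spatial.transform import Rotation as R
from workcell import bot
def cal(n):
    c=bot.calibration(n);return np.array(c["K"]),np.array(c["position"]),R.from_quat(c["orientation"]).as_matrix()
def ray(n,uv,z):
    K,p,M=cal(n);d=M@np.linalg.inv(K)@np.array([uv[0],uv[1],1.]);return p+d*(z-p[2])/d[2]
def proj(n,P):
    K,p,M=cal(n);q=K@(M.T@(np.array(P)-p));return q[:2]/q[2]
E
python3 - <<'E'
from h import *
for n in("top","side"):
    im=bot.camera(n);cv2.imwrite(f"pics/{n}0.png",im)
    K,p,M=cal(n);print(n,K[0,0],p.round(3),M.round(2).tolist())
    for q in("vise","board","pliers","fin_top","lever_tip","left_knob","right_knob","carriage","spool","trim_ring"):
        for d in bot.outline_of(q,n)[:3]:
            ys,xs=np.nonzero(d["pixels"]);print(n,q,round(d["conf"],2),d["rect"],xs.mean().round(1),ys.mean().round(1))
o=bot.get_obs();print(o["clock"],o["eef_pos"],o["tool_rot"])
E
```

```text
top 522.8821514289438 [0.448 0.024 1.17 ] [[0.0, -0.99, 0.16], [-1.0, -0.0, -0.02], [0.02, -0.16, -0.99]]
top vise 0.88 [209.8, 227.4, 259.2, 98.7] 340.6 274.6
top board 0.96 [156.8, 214.8, 37.3, 30.2] 177.0 230.3
top board 0.94 [253.6, 256.5, 57.6, 48.1] 280.8 280.7
top board 0.81 [162.7, 302.7, 37.1, 44.0] 180.9 324.8
top pliers 0.9 [367.9, 258.3, 54.3, 19.0] 397.7 267.1
top pliers 0.41 [338.4, 296.6, 13.4, 21.5] 346.3 307.4
top fin_top 0.89 [326.6, 238.7, 30.1, 77.6] 341.9 273.3
top lever_tip 0.67 [343.8, 298.1, 9.9, 20.3] 346.1 307.2
top left_knob 0.7 [207.9, 276.8, 21.7, 12.3] 218.0 284.2
top right_knob 0.73 [445.7, 254.5, 18.0, 12.1] 456.0 257.9
top carriage 0.69 [325.8, 234.8, 31.7, 86.9] 341.6 274.1
top spool 0.87 [230.5, 170.1, 26.8, 33.5] 243.8 186.6
top trim_ring 0.92 [339.5, 143.1, 60.2, 59.5] 368.3 171.8
side 532.4411552194924 [0.393 0.892 0.718] [[-0.96, -0.16, 0.21], [-0.27, 0.55, -0.79], [0.01, -0.82, -0.57]]
side vise 0.61 [288.8, 164.5, 109.9, 185.6] 345.4 268.1
side board 0.98 [229.3, 349.2, 32.4, 41.4] 246.5 369.3
side board 0.89 [344.1, 365.5, 52.5, 45.1] 368.6 388.2
side board 0.84 [321.4, 265.8, 43.1, 42.6] 342.7 285.8
side pliers 0.74 [323.4, 298.9, 15.7, 18.8] 334.3 308.3
side pliers 0.71 [346.0, 205.2, 17.7, 22.7] 353.2 217.0
side fin_top 0.71 [313.9, 218.4, 83.6, 39.3] 348.2 239.9
side lever_tip 0.53 [378.1, 224.8, 17.7, 20.6] 387.5 232.4
side right_knob 0.73 [315.4, 221.9, 79.5, 35.8] 349.3 240.4
side right_knob 0.5 [353.7, 166.4, 11.6, 21.3] 358.3 176.6
side carriage 0.86 [312.9, 223.3, 82.7, 35.4] 349.3 240.0
side carriage 0.73 [382.6, 224.1, 14.9, 17.5] 388.1 232.0
side carriage 0.5 [354.3, 167.5, 10.1, 22.4] 358.2 176.7
side spool 0.75 [209.9, 277.4, 33.8, 34.9] 227.9 294.7
side trim_ring 0.78 [225.8, 205.5, 58.8, 37.4] 256.2 224.6
1.1 [0.20696886 0.45513819 0.20970129] [ 2.11770564e-01  9.77319409e-01 -1.82803067e-05 -5.56016230e-06]
```

View pics/top0.png

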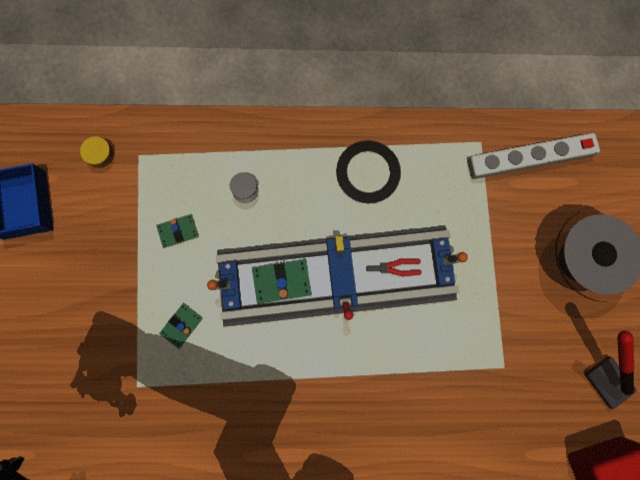

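View pics/side0.png

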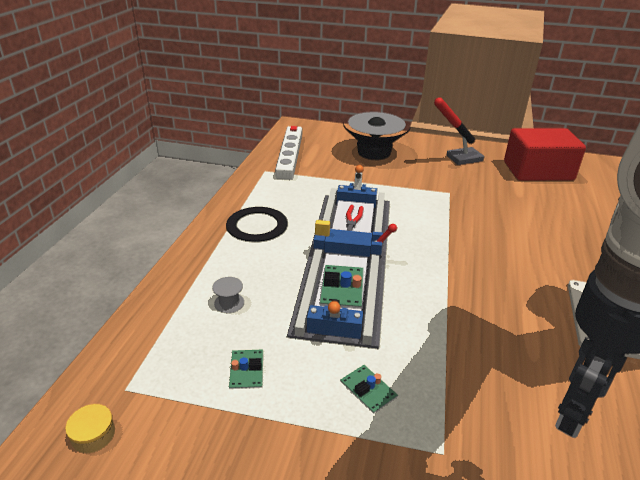

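```bash
python3 - <<'E'
from h import *
im=cv2.imread("pics/top0.png");cv2.imwrite("pics/topc.png",cv2.resize(im[218:332,200:475],None,fx=2.9,fy=2.9,interpolation=cv2.INTER_CUBIC))
si=cv2.imread("pics/side0.png")
rg={"orange":((6,150,120),(14,255,255)),"red":((0,170,60),(4,255,255)),"yellow":((20,150,100),(32,255,255))}
for n,i,b in(("top",im,(200,215,480,335)),("side",si,(280,150,410,350))):
    hsv=cv2.cvtColor(i,cv2.COLOR_BGR2HSV)
    for c,(l,h) in rg.items():
        m=cv2.inRange(hsv,l,h);k=np.zeros_like(m);k[b[1]:b[3],b[0]:b[2]]=1;m*=k
        N,_,s,ce=cv2.connectedComponentsWithStats(m)
        for j in range(1,N):
            if s[j,4]>8:print(n,c,s[j].tolist(),ce[j].round(1))
E
python3 -c "
import cv2
s=cv2.imread('pics/side0.png');cv2.imwrite('pics/sidec.png',cv2.resize(s[155:355,275:415],None,fx=3,fy=3,interpolation=cv2.INTER_CUBIC))"
```

```text
top orange [459, 253, 8, 9, 58] [462.6 257. ]
top orange [208, 281, 8, 9, 59] [211.4 284.9]
top orange [279, 289, 8, 8, 47] [282.9 292.9]
top red [387, 259, 34, 17, 267] [403.2 267. ]
top red [343, 302, 6, 8, 25] [345.8 305.3]
top red [345, 310, 8, 9, 53] [348.2 314.5]
top yellow [336, 236, 8, 15, 102] [339.3 243.1]
side orange [355, 164, 9, 8, 53] [359.1 167.6]
side orange [328, 301, 12, 11, 101] [333.8 306.2]
side red [346, 205, 7, 16, 59] [349.3 212.3]
side red [353, 206, 10, 16, 66] [358.5 214. ]
side red [377, 224, 20, 18, 114] [387.5 231.9]
side yellow [315, 220, 15, 16, 202] [322.1 227.3]
```

View pics/topc.png

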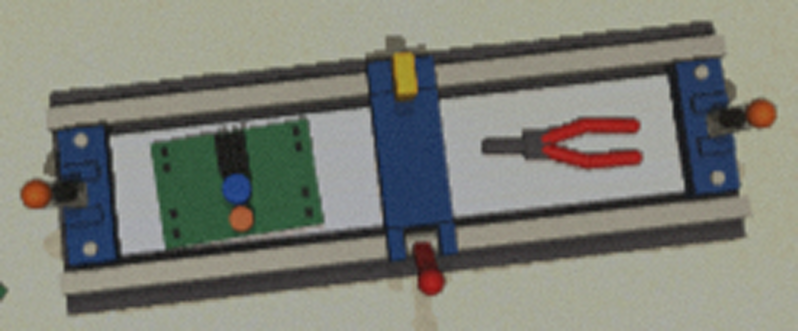

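View pics/sidec.png

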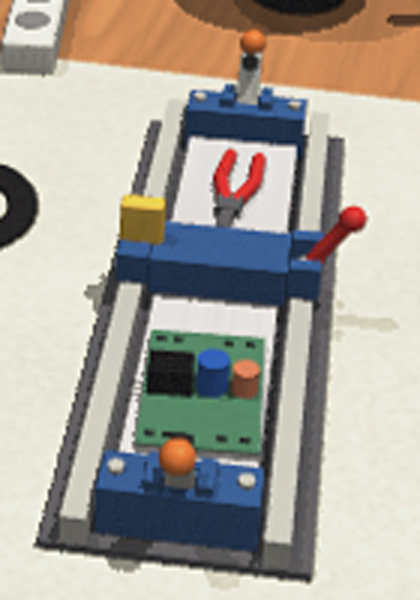

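```bash
cat > fit.py <<'E'
from h import *
from scipy.optimize import least_squares
def pts(c,hl,hr,cam):
    a=cam-.6;l=hl-.61;r=hr-.61
    return dict(fin=[.058,c,.089],ball=[-.062+.056*np.sin(a),c,.043+.056*np.cos(a)],
     lk=[0,.235-.052*np.sin(l),.047+.052*np.cos(l)],rk=[0,-.235+.052*np.sin(r),.047+.052*np.cos(r)])
def W(v,P): return np.array([v[0],v[1],0])+R.from_euler("z",v[2]).apply(P)
E
python3 - <<'E'
from fit import *
ob=[("top","lk",211.4,284.9),("top","rk",462.6,257),("top","ball",348.2,314.5),("top","fin",339.6,242),
("side","lk",333.8,306.2),("side","rk",359.1,167.6),("side","ball",392.3,227.3),("side","fin",322.3,221.5)]
# fixed stop corners in crop: inner faces etc. at z=.05
C=lambda x,y:(x/2.9+200,y/2.9+218)
st={(.05,.215):(105,127),(-.05,.215):(118,262),(.05,-.215):(670,62),(-.05,-.215):(690,194),(.05,.25):(55,130),(-.05,.25):(70,267),(.05,-.25):(720,58),(-.05,-.25):(738,190)}
def f(v):
    p=pts(*v[3:]);r=[]
    for n,k,a,b in ob:r+=list(proj(n,W(v,p[k]))-[a,b])
    for (x,y),q in st.items(): r+=list(.5*(proj("top",W(v,[x,y,.05]))-C(*q)))
    return np.array(r)
s=least_squares(f,[.45,0,.1,0,.1,.1,0],loss="soft_l1");v=s.x
print(v.round(4));print(f(v).round(1).reshape(-1,2).tolist())
np.save("v.npy",v)
for k,P in pts(*v[3:]).items():print(k,W(v,P).round(4))
b=[C(*q) for q in((152,143),(308,118),(323,221),(166,249))]
w=np.array([ray("top",q,.03) for q in b]);L=R.from_euler("z",-v[2]).apply(w-[v[0],v[1],0]);print(L.round(4),L.mean(0))
E
```

```text
[ 0.5643 -0.0444  0.1153 -0.0088  0.071   0.069   0.0285]
[[0.8, 0.7], [-0.0, 0.3], [0.1, 0.9], [-0.3, 1.6], [-0.8, 0.3], [-0.9, 0.8], [-0.8, -0.2], [-0.7, -0.8], [-0.4, -0.1], [-0.5, -0.1], [0.6, 0.1], [0.6, 0.1], [0.1, 0.3], [-0.5, -0.0], [-0.1, -0.1], [0.4, -0.1]]
fin [ 0.6229 -0.0464  0.089 ]
ball [ 0.4736 -0.0637  0.0901]
lk [0.5342 0.2156 0.0916]
rk [ 0.5944 -0.3044  0.0916]
[[ 0.0361  0.1818  0.03  ]
 [ 0.0418  0.0628  0.03  ]
 [-0.0368  0.0603  0.03  ]
 [-0.0442  0.179   0.03  ]] [-0.00080266  0.12099935  0.03      ]
```

The board candidates are the ones at top pixels (281,281), (177,230) and (181,325). The first is clearly the largest and lies in the left bay, as the crop confirms, so it is the one to clamp. The pliers at (403,267) are in the right bay. The holder fit agrees to about 1 px.

Call:
move_arm:
  deltas:
    - [0, 0, 0, 0, 0, 0, -6.22]
    - [0, 0, 0, 0, 0, 0, -6.22]
    - [0, 0, 0, 0, 0, 0, -6.22]
    - [0, 0, 0, 0, 0, 0, -6.22]
    - [0, 0, 0, 0, 0, 0, -6.22]
    - [0, -11, -36, 0, 0, 0, 0]
    - [0, -11, -36, 0, 0, 0, 0]
    - [0, -11, -36, 0, 0, 0, 0]
    - [0, -11, -36, 0, 0, 0, 0]
    - [0, -11, -36, 0, 0, 0, 0]

```text
clock: 1.93
eef_pos: [0.2827, 0.2813, 0.2097]
tool_rot: [-0.058, 0.998, 0.0, 0.0]
ft_force: [1.0, 0.0, 0.2]
grip_width: 0.0001
grasp_force: 0.0
```

```bash
cat >> fit.py <<'E'
v=np.load("v.npy")
def go(x,y,z):
    "tool-frame mm from current TCP to vise-frame target (m, TCP)"
    o=bot.get_obs();Rt=R.from_quat(o["tool_rot"])
    print("t",round(o["clock"],2),"vise now",R.from_euler("z",-v[2]).apply(o["eef_pos"]-[v[0],v[1],0]).round(4),"yaw y",np.degrees(np.arctan2(*Rt.as_matrix()[[1,0],1])).round(2),"tilt",Rt.as_matrix()[2,2].round(5),"F",np.round(o["ft_force"],1),"w",round(o["grip_width"],3))
    print("go",(Rt.inv().apply(W(v,[x,y,z])-o["eef_pos"])*1000).round(1))
E
python3 -c "
from fit import *
print(bot.tip_reach);go(-.133,-.009,.083)"
```

```text
0.008
t 1.93 vise now [-0.2422  0.3559  0.2097] yaw y 96.71 tilt -1.0 F [1.  0.  0.2] w 0.0
go [-108.5 -365.1  126.8]
```

Call:
move_arm:
  deltas:
    - [0, -11, -36, 8, 0, 0, 0]
    - [0, -11, -36, 8, 0, 0, 0]
    - [0, -11, -36, 8, 0, 0, 0]
    - [0, -11, -36, 8, 0, 0, 0]
    - [0, -11, -36, 8, 0, 0, 0]
    - [0, -11, -36, 8, 0, 0, 0]
    - [0, -11, -36, 8, 0, 0, 0]
    - [0, -11, -36, 8, 0, 0, 0]
    - [0, -11, -36, 8, 0, 0, 0]
    - [0, -6, -30, 8, 0, 0, 0]

```text
clock: 2.77
eef_pos: [0.4291, -0.0593, 0.1296]
tool_rot: [-0.057, 0.998, -0.0, 0.001]
ft_force: [0.0, -0.3, -0.3]
grip_width: -0.0003
grasp_force: 0.0
```

```bash
python3 -c "
from fit import *
go(-.133,-.009,.083)"
```

```text
t 2.77 vise now [-0.136   0.0007  0.1296] yaw y 96.56 tilt -1.0 F [ 0.  -0.3 -0.3] w -0.0
go [-2.9 -9.7 46.7]
```

Call:
move_arm:
  deltas:
    - [0, 0, 0, 20, 0, 0, 0]
    - [0, 0, 0, 20, 0, 0, 0]
    - [0, 0, 0, 6, 0, 0, 0]
    - [0, 0, 0, 0, 0, 0, 0]

```text
clock: 3.1
eef_pos: [0.4259, -0.0567, 0.0822]
tool_rot: [-0.058, 0.998, 0.0, -0.002]
ft_force: [0.0, 0.8, 0.2]
grip_width: 0.0003
grasp_force: 0.0
```

```bash
python3 -c "
from fit import *
go(-.133,-.009,.083);bot.camera('side')
i=bot.camera('side');cv2.imwrite('pics/s1.png',cv2.resize(i[155:355,275:415],None,fx=3,fy=3))"
```

```text
t 3.1 vise now [-0.1388  0.0037  0.0822] yaw y 96.62 tilt -0.99999 F [0.  0.8 0.2] w 0.0
go [ -5.8 -12.7  -0.8]
```

View pics/s1.png

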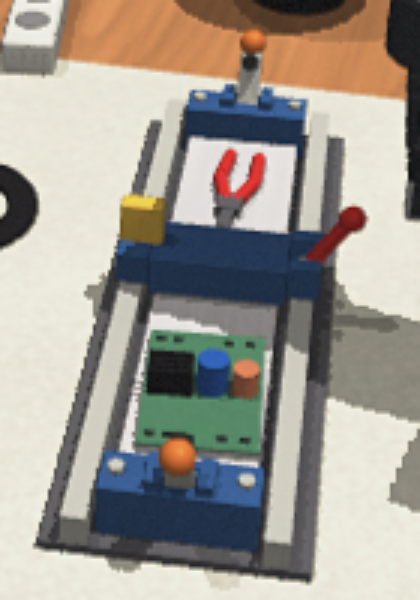

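The picture shows the closed fingertips beside the lever on the robot side, at crop (413,215), with the red ball at crop (352,217). Next I align y and push.

Call:
move_arm:
  deltas:
    - [0, 0, -12, 0, 0, 0, 0]
    - [0, 0, 0, 0, 0, 0, 0]
    - [0, -12, 0, 0, 0, 0, 0]
    - [0, -12, 0, 0, 0, 0, 0]
    - [0, -12, 0, 0, 0, 0, 0]
    - [0, -12, 0, 0, 0, 0, 0]
    - [0, -12, 0, 0, 0, 0, 0]
    - [0, -12, 0, 0, 0, 0, 0]
    - [0, -10, 0, 0, 0, 0, 0]
    - [0, 0, 0, 0, 0, 0, 0]

```text
clock: 4.03
eef_pos: [0.5134, -0.0583, 0.0851]
tool_rot: [-0.059, 0.998, -0.0, 0.002]
ft_force: [-0.2, -0.2, -0.7]
grip_width: -0.0001
grasp_force: 0.0
```

```bash
cat > look.py <<'E'
from fit import *
def ball(c,view=("top","side")):
    for n in view:
        i=bot.camera(n);h=cv2.cvtColor(i,cv2.COLOR_BGR2HSV);m=cv2.inRange(h,(0,170,60),(4,255,255))
        for cam in(0,.6,.9,1.0,1.1,1.2):
            u=proj(n,W(v,pts(c,0,0,cam)["ball"]));x,y=u.round().astype(int);print(n,cam,u.round(1),int((m[y-4:y+5,x-4:x+5]>0).sum()))
E
python3 -c "
from look import *
go(-.0537,-.009,.083);ball(-.009)"
```

```text
t 4.03 vise now [-0.0521 -0.008   0.0851] yaw y 96.73 tilt -0.99999 F [-0.2 -0.2 -0.7] w -0.0
go [ 1.6 -1.   2.1]
top 0 [348.4 316.1] 0
top 0.6 [346.9 300.4] 0
top 0.9 [345.8 292.5] 0
top 1.0 [345.4 290. ] 0
top 1.1 [345.  287.6] 0
top 1.2 [344.6 285.4] 0
side 0 [392.1 227.4] 52
side 0.6 [377.6 222.2] 0
side 0.9 [369.7 222.4] 0
side 1.0 [367.2 222.9] 0
side 1.1 [364.7 223.6] 0
side 1.2 [362.4 224.6] 0
```

```bash
python3 -c "
from fit import *
i=bot.camera('side');j=bot.camera('top');a=cv2.resize(i[155:305,275:425],None,fx=2.6,fy=2.6);b=cv2.resize(j[200:350,265:415],None,fx=2.6,fy=2.6)
cv2.imwrite('pics/s2.png',np.hstack([a,b]))"
```

```text
(no output)
```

View pics/s2.png

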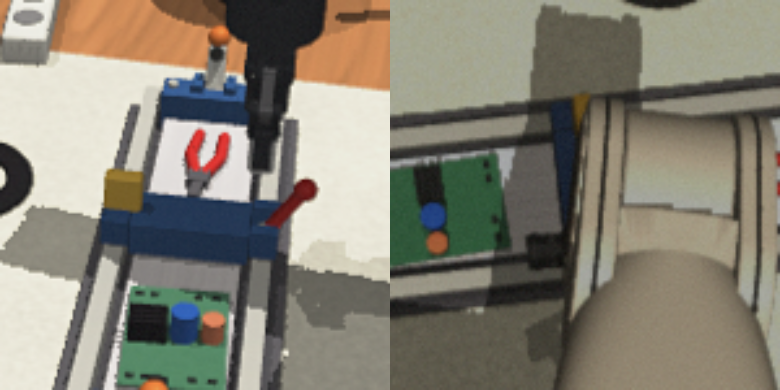

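```bash
python3 -c "
from fit import *
o=bot.get_obs();p=o['eef_pos']
for d in(.03,0,-.008):print(d,[proj(n,p+[0,0,d]).round(1) for n in('side','top')])
s=proj('side',p);print(o['grip_width'],o['joint_pos'].round(3) if hasattr(o['joint_pos'],'round') else o['joint_pos'])
# where along z would tip px lie at vise y given
K,c,M=cal('side');
for z in(.075,.09,.1,.11,.12):print(z,R.from_euler('z',-v[2]).apply(ray('side',(375.8,218.5),z)-[v[0],v[1],0]).round(3))"
```

```text
0.03 [array([375.1, 216.1]), array([346.7, 296.9])]
0 [array([374. , 227.9]), array([345.5, 297.8])]
-0.008 [array([373.7, 231. ]), array([345.2, 298. ])]
0.0002854132831759839 [-0.115  0.357 -0.177  1.037  0.    -0.231]
0.075 [-0.057 -0.06   0.075]
0.09 [-0.057 -0.037  0.09 ]
0.1 [-0.057 -0.021  0.1  ]
0.11 [-0.058 -0.005  0.11 ]
0.12 [-0.058  0.01   0.12 ]
```

```bash
python3 -c "
from fit import *
print(proj('side',W(v,[-.1388,.0037,.0742])),proj('side',W(v,[-.1388,.0037,.09])))
i=bot.camera('side');a=i[170:270,330:420].copy();a=cv2.convertScaleAbs(cv2.resize(a,None,fx=6,fy=6,interpolation=cv2.INTER_CUBIC),alpha=1.6)
cv2.imwrite('pics/s3.png',a);o=bot.get_obs();print(o['eef_pos'])"
```

```text
[412.63734659 238.68102197] [413.55223012 232.5219618 ]
[ 0.50987514 -0.05898485  0.08397748]
```

View pics/s3.png

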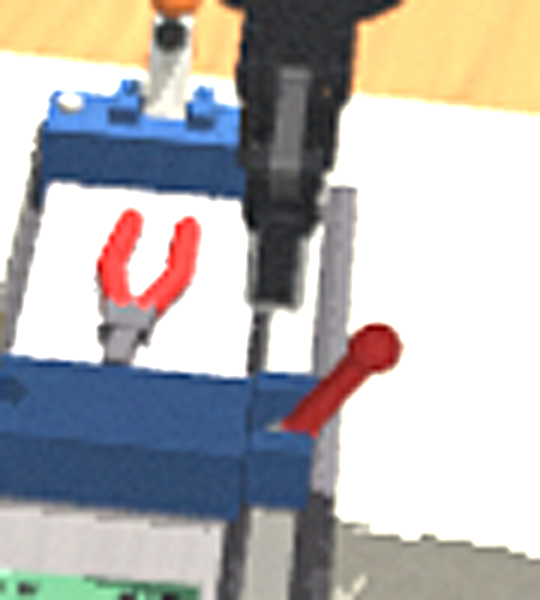

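```bash
python3 -c "
from fit import *
p=np.array([.207,.455,.21]);y=np.array([.414,.91,0])
for s in(-1,1):
  for d in(-.008,.005,.03):print(s,d,proj('side',p+y*s*.05+[0,0,d]).round(1))
print(bot.get_obs()['clock'])
b=bot.outline_of('lever_tip','side');print([(d['conf'],d['rect']) for d in b])
i=cv2.imread('pics/side0.png')[330:470,480:640];cv2.imwrite('pics/s0g.png',cv2.resize(i,None,fx=4,fy=4))"
```

```text
-1 -0.008 [581.9 399.3]
-1 0.005 [585.3 392.1]
-1 0.03 [591.9 377.9]
1 -0.008 [552.  457.5]
1 0.005 [555.4 450.3]
1 0.03 [562. 436.]
4.2833
[(0.45, [377.3, 222.5, 20.3, 22.1])]
```

View pics/s0g.png

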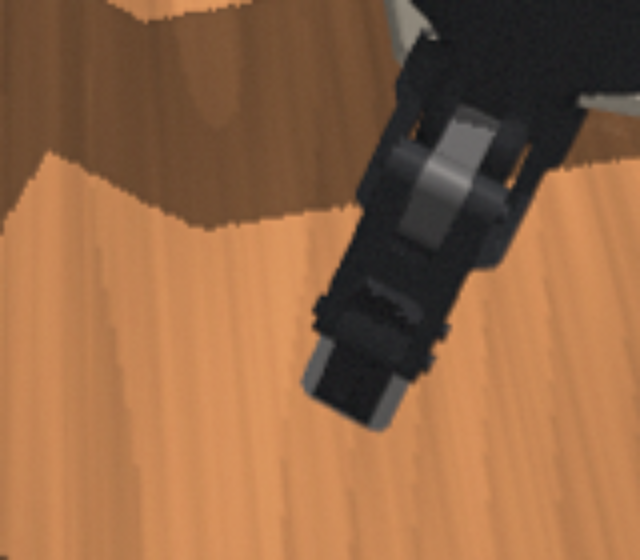

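The enlargement shows the finger ending at about side pixel (375,221), roughly 12 px above where the TCP data puts it. The same offset shows in the start picture. So the real tip stands about 25–30 mm higher than stated: it passed over the ball, and the lever has not moved. I back off and go lower.

Call:
move_arm:
  deltas:
    - [0, 22, 0, 0, 0, 0, 0]
    - [0, 22, 0, 0, 0, 0, 0]
    - [0, 22, 0, 0, 0, 0, 0]
    - [0, 19, 0, 0, 0, 0, 0]
    - [0, 0, 0, 15, 0, 0, 0]
    - [0, 0, 0, 15, 0, 0, 0]
    - [0, 0, 0, 0, 0, 0, 0]
    - [0, 0, 0, 0, 0, 0, 0]

```text
clock: 5.0
eef_pos: [0.425, -0.069, 0.0535]
tool_rot: [-0.058, 0.998, 0.0, -0.001]
ft_force: [-0.3, -0.6, 1.2]
grip_width: 0.0001
grasp_force: 0.0
```

```bash
cat > tip.py <<'E'
from fit import *
go(-.133,-.009,.053)
o=bot.get_obs();p=np.array(o['eef_pos']);Ry=R.from_quat(o['tool_rot']).as_matrix()[:,1]
i=bot.camera('side')
for d in(-.02,-.008,.02,.03):
    u=proj('side',p+Ry*.0145+[0,0,d]);print(d,u.round(1))
x=int(proj('side',p+Ry*.0145+[0,0,.025])[0])
g=cv2.cvtColor(i,cv2.COLOR_BGR2GRAY);print(x,[(r,int(g[r,x-2:x+3].mean())) for r in range(200,262,2)])
E
python3 tip.py
```

```text
t 5.0 vise now [-0.1412 -0.0084  0.0535] yaw y 96.63 tilt -1.0 F [-0.3 -0.6  1.2] w 0.0
go [-8.2 -0.6  0.5]
-0.02 [411.5 254.9]
-0.008 [412.1 250.4]
0.02 [413.7 239.7]
0.03 [414.3 235.8]
414 [(200, 29), (202, 29), (204, 27), (206, 26), (208, 26), (210, 32), (212, 33), (214, 38), (216, 28), (218, 27), (220, 25), (222, 29), (224, 30), (226, 41), (228, 39), (230, 31), (232, 27), (234, 29), (236, 57), (238, 234), (240, 231), (242, 229), (244, 229), (246, 231), (248, 229), (250, 228), (252, 229), (254, 227), (256, 228), (258, 230), (260, 171)]
```

Call:
move_arm:
  deltas:
    - [0, 0, 0, 9, 0, 0, 0]
    - [0, -11, 0, 0, 0, 0, 0]
    - [0, -11, 0, 0, 0, 0, 0]
    - [0, -11, 0, 0, 0, 0, 0]
    - [0, -11, 0, 0, 0, 0, 0]
    - [0, -11, 0, 0, 0, 0, 0]
    - [0, -11, 0, 0, 0, 0, 0]
    - [0, -11, 0, 0, 0, 0, 0]
    - [0, -10, 0, 0, 0, 0, 0]
    - [0, 0, 0, 0, 0, 0, 0]

```text
clock: 5.88
eef_pos: [0.5036, -0.0598, 0.0437]
tool_rot: [-0.058, 0.998, -0.001, -0.01]
ft_force: [-21.1, -2.1, 17.9]
grip_width: -0.0001
grasp_force: 13.6
```

```bash
python3 -c "
from look import *
go(-.0537,-.009,.046);ball(-.009,('side',))"
```

```text
t 5.88 vise now [-0.0621 -0.0083  0.0437] yaw y 96.61 tilt -0.99982 F [-21.1  -2.1  17.9] w -0.0
go [-8.3 -0.7 -2.4]
side 0 [392.1 227.4] 0
side 0.6 [377.6 222.2] 0
side 0.9 [369.7 222.4] 3
side 1.0 [367.2 222.9] 21
side 1.1 [364.7 223.6] 39
side 1.2 [362.4 224.6] 49
```

Call:
move_arm:
  deltas:
    - [0, 12, 0, 0, 0, 0, 0]
    - [0, 0, 0, -25, 0, 0, 0]
    - [0, 0, 0, -30, 0, 0, 0]
    - [0, -20, -12, 0, 0, 0, 0]
    - [0, -25, -15, 0, 0, 0, 0]
    - [0, -25, -12, 0, 0, 0, 0]
    - [0, -25, 0, 0, 0, 0, 0]
    - [0, -25, 0, 0, 0, 0, 0]
    - [0, 0, 0, 0, 0, 0, 0]

```text
clock: 6.68
eef_pos: [0.629, -0.0849, 0.099]
tool_rot: [-0.058, 0.998, -0.0, 0.002]
ft_force: [-0.1, -0.3, 0.2]
grip_width: -0.0002
grasp_force: 0.0
```

```bash
python3 -c "
from look import *
go(.058,-.048,.040);ball(-.009,('side',))"
```

```text
t 6.68 vise now [ 0.0596 -0.0477  0.099 ] yaw y 96.69 tilt -0.99999 F [-0.1 -0.3  0.2] w -0.0
go [ 1.9 -0.3 59. ]
side 0 [392.1 227.4] 0
side 0.6 [377.6 222.2] 0
side 0.9 [369.7 222.4] 3
side 1.0 [367.2 222.9] 22
side 1.1 [364.7 223.6] 40
side 1.2 [362.4 224.6] 48
```

Call:
move_arm:
  deltas:
    - [0, 0, 0, 28, 0, 0, 0]
    - [0, 0, 0, 28, 0, 0, 0]
    - [0, 0, 10, 0, 0, 0, 0]
    - [0, 0, 10, 0, 0, 0, 0]
    - [0, 0, 10, 0, 0, 0, 0]
    - [0, 0, 10, 0, 0, 0, 0]
    - [0, 0, 10, 0, 0, 0, 0]
    - [0, 0, 10, 0, 0, 0, 0]
    - [0, 0, 10, 0, 0, 0, 0]
    - [0, 0, 0, 0, 0, 0, 0]

```text
clock: 7.57
eef_pos: [0.6169, -0.0129, 0.0452]
tool_rot: [-0.059, 0.998, 0.001, 0.001]
ft_force: [0.1, -0.4, -0.2]
grip_width: 0.0
grasp_force: 0.0
```

```bash
cat >> look.py <<'E'
def jaw():
    for n in("top","side"):
        i=bot.camera(n);h=cv2.cvtColor(i,cv2.COLOR_BGR2HSV);m=cv2.inRange(h,(20,150,60),(32,255,255));k=np.zeros_like(m);a=proj(n,W(v,[.058,.03,.08])).astype(int);k[a[1]-40:a[1]+60,max(a[0]-60,0):a[0]+60]=1;m*=k
        N,_,s,ce=cv2.connectedComponentsWithStats(m)
        for j in range(1,N):
            if s[j,4]>15:print(n,"fin",s[j].tolist(),ce[j].round(1))
        for c in(.03,.05,.06,.07):print(c,proj(n,W(v,[.058,c,.089])).round(1),proj(n,W(v,[.058,c+.008,.075])).round(1))
        m=cv2.inRange(h,(45,80,40),(85,255,255));k=np.zeros_like(m);a=proj(n,W(v,[0,.14,.03])).astype(int);k[a[1]-50:a[1]+50,a[0]-45:a[0]+45]=1
        ys,xs=np.nonzero(m*k)
        if len(xs):
            w=np.array([ray(n,q,.03) for q in zip(xs,ys)]);L=R.from_euler("z",-v[2]).apply(w-[v[0],v[1],0])
            L=L[(abs(L[:,0])<.05)&(L[:,1]>.05)&(L[:,1]<.225)]
            r=cv2.minAreaRect((L[:,:2]*1000).astype(np.float32));print(n,"board",np.round(r[0],1),np.round(r[1],1),round(r[2],1))
E
python3 -c "
from look import *
go(.058,.0475,.040);jaw()"
```

```text
t 7.57 vise now [0.0559 0.0252 0.0452] yaw y 96.79 tilt -1.0 F [ 0.1 -0.4 -0.2] w 0.0
go [-2.2 22.2  5.3]
0.03 [321.  245.6] [317.  247.1]
0.05 [311.5 246.7] [307.7 248.1]
0.06 [306.7 247.2] [303.  248.6]
0.07 [302.  247.7] [298.3 249.1]
top board [  2.9 139.6] [103.   77.7] 89.5
side fin [311, 234, 15, 17, 219] [318.3 242. ]
0.03 [319.  230.7] [318.4 238.2]
0.05 [317.7 236. ] [317.  243.7]
0.06 [316.9 238.7] [316.2 246.5]
0.07 [316.2 241.5] [315.5 249.3]
side board [ -0.7 134.5] [119.3  78.8] 89.7
```

Call:
move_arm:
  deltas:
    - [0, 0, 7, 2, 0, 0, 0]
    - [0, 0, 6, 2, 0, 0, 0]
    - [0, 0, 5, 0, 0, 0, 0]
    - [0, 0, 4, 0, 0, 0, 0]
    - [0, 0, 0, 0, 0, 0, 0]
    - [0, 0, 0, 0, 0, 0, 0]

```text
clock: 8.17
eef_pos: [0.6146, 0.0064, 0.0402]
tool_rot: [-0.058, 0.998, 0.0, 0.001]
ft_force: [1.7, -2.3, 1.0]
grip_width: -0.0
grasp_force: 1.2
```

```bash
python3 -c "
from look import *
go(.058,.0475,.040);jaw()"
```

```text
t 8.17 vise now [0.0558 0.0447 0.0402] yaw y 96.65 tilt -1.0 F [ 1.7 -2.3  1. ] w -0.0
go [-2.2  2.8  0.2]
0.03 [321.  245.6] [317.  247.1]
0.05 [311.5 246.7] [307.7 248.1]
0.06 [306.7 247.2] [303.  248.6]
0.07 [302.  247.7] [298.3 249.1]
top board [  2.5 164.5] [91.2 78.1] 89.5
side fin [310, 239, 15, 18, 228] [317.1 247.3]
0.03 [319.  230.7] [318.4 238.2]
0.05 [317.7 236. ] [317.  243.7]
0.06 [316.9 238.7] [316.2 246.5]
0.07 [316.2 241.5] [315.5 249.3]
side board [ -0.6 144.3] [ 78.6 101.2] 0.1
```

Call:
move_arm:
  deltas:
    - [0, 0, 2, 0, 0, 0, 0]
    - [0, 0, 2, 0, 0, 0, 0]
    - [0, 0, 1, 0, 0, 0, 0]
    - [0, 0, 0, 0, 0, 0, 0]

```text
clock: 8.6
eef_pos: [0.6134, 0.0101, 0.0397]
tool_rot: [-0.058, 0.998, -0.001, 0.0]
ft_force: [2.4, -4.8, 1.8]
grip_width: 0.0001
grasp_force: 2.8
```

Call:
move_arm:
  deltas:
    - [0, 0, 2, 0, 0, 0, 0]
    - [0, 0, 2, 0, 0, 0, 0]
    - [0, 0, 0, 0, 0, 0, 0]
    - [0, 0, 0, 0, 0, 0, 0]

```text
clock: 8.93
eef_pos: [0.6134, 0.0101, 0.0398]
tool_rot: [-0.056, 0.998, -0.004, 0.0]
ft_force: [3.2, -15.1, 1.0]
grip_width: 0.0005
grasp_force: 7.4
```

```bash
python3 -c "
from look import *
go(.058,.0475,.040);jaw()"
```

```text
t 8.93 vise now [0.0551 0.0484 0.0398] yaw y 96.43 tilt -0.99996 F [  3.2 -15.1   1. ] w 0.0
go [-2.9 -0.9 -0.1]
0.03 [321.  245.6] [317.  247.1]
0.05 [311.5 246.7] [307.7 248.1]
0.06 [306.7 247.2] [303.  248.6]
0.07 [302.  247.7] [298.3 249.1]
top board [  2.4 171.9] [88.  77.9] 89.3
side fin [309, 240, 16, 18, 229] [316.9 248.3]
0.03 [319.  230.7] [318.4 238.2]
0.05 [317.7 236. ] [317.  243.7]
0.06 [316.9 238.7] [316.2 246.5]
0.07 [316.2 241.5] [315.5 249.3]
side board [ -0.7 146.2] [78.6 97.4] 0.1
```

The jaw stalled at about 0.070 and the force rose to 15 N, so the board is home. Now to the lever.

Call:
move_arm:
  deltas:
    - [0, 0, -14, 0, 0, 0, 0]
    - [0, 0, 0, -30, 0, 0, 0]
    - [0, 0, 0, -30, 0, 0, 0]
    - [0, 20, 16, 0, 0, 0, 0]
    - [0, 23, 20, 0, 0, 0, 0]
    - [0, 0, 0, 0, 0, 0, 0]
    - [0, 0, 0, 0, 0, 0, 0]

```text
clock: 9.62
eef_pos: [0.5649, 0.0334, 0.0991]
tool_rot: [-0.059, 0.998, 0.001, -0.002]
ft_force: [-0.1, -0.1, -0.0]
grip_width: -0.0001
grasp_force: 0.0
```

```bash
python3 -c "
from look import *
go(.012,.070,.046);ball(.070,('side',))"
```

```text
t 9.62 vise now [0.0096 0.0771 0.0991] yaw y 96.77 tilt -0.99999 F [-0.1 -0.1 -0. ] w -0.0
go [-2.5 -7.3 53.1]
side 0 [390.8 249. ] 0
side 0.6 [375.4 243.4] 0
side 0.9 [367.1 243.6] 5
side 1.0 [364.4 244.1] 24
side 1.1 [361.9 244.8] 43
side 1.2 [359.4 245.8] 54
```

Call:
move_arm:
  deltas:
    - [0, 0, -7, 27, 0, 0, 0]
    - [0, 0, 0, 26, 0, 0, 0]
    - [0, 11, 0, 0, 0, 0, 0]
    - [0, 11, 0, 0, 0, 0, 0]
    - [0, 11, 0, 0, 0, 0, 0]
    - [0, 11, 0, 0, 0, 0, 0]
    - [0, 11, 0, 0, 0, 0, 0]
    - [0, 11, 0, 0, 0, 0, 0]
    - [0, 11, 0, 0, 0, 0, 0]
    - [0, 3, 0, 0, 0, 0, 0]

```text
clock: 10.5
eef_pos: [0.4909, 0.0158, 0.0473]
tool_rot: [-0.058, 0.998, 0.0, 0.002]
ft_force: [8.7, 0.3, -1.2]
grip_width: -0.0001
grasp_force: 4.0
```

Call:
move_arm:
  deltas:
    - [0, 0, 0, 0, 0, 0, 0]
    - [0, 0, 0, 0, 0, 0, 0]

```text
clock: 10.67
eef_pos: [0.4911, 0.0156, 0.0474]
tool_rot: [-0.058, 0.998, 0.0, 0.002]
ft_force: [4.1, -0.3, 2.4]
grip_width: -0.0001
grasp_force: 2.1
```

```bash
python3 -c "
from look import *
go(-.073,.070,.046);ball(.070,('side',))"
```

```text
t 10.67 vise now [-0.0658  0.068   0.0474] yaw y 96.62 tilt -0.99999 F [ 4.1 -0.3  2.4] w -0.0
go [7.2 2.  1.4]
side 0 [390.8 249. ] 57
side 0.6 [375.4 243.4] 0
side 0.9 [367.1 243.6] 0
side 1.0 [364.4 244.1] 0
side 1.1 [361.9 244.8] 0
side 1.2 [359.4 245.8] 0
```

Call:
move_arm:
  deltas:
    - [0, 3, 0, 0, 0, 0, 0]
    - [0, 3, 0, 0, 0, 0, 0]
    - [0, 0, 0, 0, 0, 0, 0]
    - [0, 0, 0, 0, 0, 0, 0]

```text
clock: 11.05
eef_pos: [0.49, 0.0155, 0.0489]
tool_rot: [-0.058, 0.998, 0.0, 0.007]
ft_force: [12.8, 0.9, 0.3]
grip_width: -0.0001
grasp_force: 5.1
```

```bash
python3 -c "
from look import *
go(-.073,.070,.046)
i=bot.camera('side');h=cv2.cvtColor(i,cv2.COLOR_BGR2HSV);m=cv2.inRange(h,(0,170,60),(4,255,255));m[:,:365]=0;m[:235]=0;m[275:]=0;m[:,405:]=0
ys,xs=np.nonzero(m);print(xs.max(),ys.min())
for c in(0,.2,.4):print(proj('side',W(v,pts(.07,0,0,c)['ball'])))"
```

```text
t 11.05 vise now [-0.0669  0.068   0.0489] yaw y 96.65 tilt -0.99992 F [12.8  0.9  0.3] w -0.0
go [6.1 2.  2.8]
395 246
[390.81334004 248.96426843]
[386.15918101 246.30671447]
[380.96300878 244.4300786 ]
```

Call:
move_arm:
  deltas:
    - [0, -14, 0, 0, 0, 0, 0]
    - [0, 0, 0, -32, 0, 0, 0]
    - [0, 0, 0, -32, 0, 0, 0]
    - [0, -9, 36, 0, 0, 0, 0]
    - [0, -9, 36, 0, 0, 0, 0]
    - [0, -9, 36, 0, 0, 0, 0]
    - [0, -9, 36, 0, 0, 0, 0]
    - [0, -9, 36, 0, 0, 0, 0]
    - [0, -9, 36, 0, 0, 0, 0]
    - [0, 0, 14, 0, 0, 0, 0]

```text
clock: 11.93
eef_pos: [0.5231, 0.2557, 0.1094]
tool_rot: [-0.06, 0.998, 0.0, -0.001]
ft_force: [0.5, -0.7, 0.4]
grip_width: -0.0
grasp_force: 0.0
```

Call:
move_arm:
  deltas:
    - [0, 0, 0, 0, 0, 0, 0]
    - [0, 0, 0, 0, 0, 0, 0]

```text
clock: 12.1
eef_pos: [0.5222, 0.2513, 0.1094]
tool_rot: [-0.059, 0.998, -0.001, -0.002]
ft_force: [0.3, -0.3, -0.2]
grip_width: 0.0
grasp_force: 0.0
```

```bash
python3 -c "
from look import *
go(0,.302,.057)
i=bot.camera('top');j=bot.camera('side');cv2.imwrite('pics/s4.png',np.hstack([cv2.resize(i[200:350,190:370],None,fx=2.2,fy=2.2),cv2.resize(j[200:350,280:440],None,fx=2.2,fy=2.2)]))"
```

```text
t 12.1 vise now [-0.0078  0.2986  0.1094] yaw y 96.75 tilt -0.99999 F [ 0.3 -0.3 -0.2] w 0.0
go [-8.   3.5 52.3]
```

View pics/s4.png

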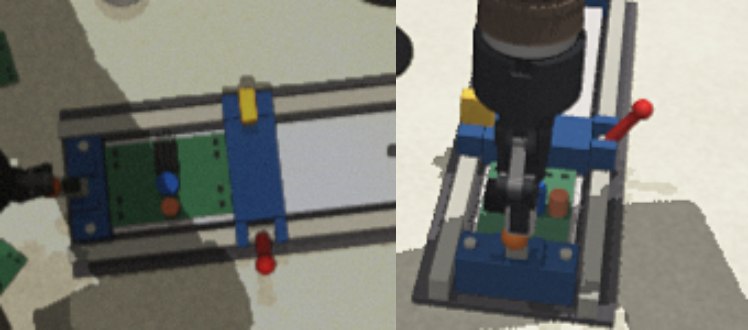

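Seen from the top, the board is flush between the stop and the jaw, with the lever ball at (265,265) back in the locked lean. The fingers stand outside the orange knob. Now the hold-down.

Call:
move_arm:
  deltas:
    - [0, -8, 2, 25, 0, 0, 0]
    - [0, 0, 0, 27, 0, 0, 0]
    - [0, 0, -10, 0, 0, 0, 0]
    - [0, 0, -10, 0, 0, 0, 0]
    - [0, 0, -10, 0, 0, 0, 0]
    - [0, 0, -10, 0, 0, 0, 0]
    - [0, 0, -10, 0, 0, 0, 0]
    - [0, 0, -10, 0, 0, 0, 0]
    - [0, 0, -10, 0, 0, 0, 0]
    - [0, 0, 0, 0, 0, 0, 0]

```text
clock: 13.03
eef_pos: [0.5398, 0.1823, 0.0591]
tool_rot: [-0.057, 0.998, -0.001, 0.0]
ft_force: [-0.3, -0.1, -0.0]
grip_width: 0.0001
grasp_force: 0.0
```

```bash
cat >> look.py <<'E'
def knob():
    for n in("top","side"):
        i=bot.camera(n);h=cv2.cvtColor(i,cv2.COLOR_BGR2HSV);m=cv2.inRange(h,(5,130,70),(15,255,255));k=np.zeros_like(m);a=proj(n,W(v,[0,.22,.08])).astype(int);k[a[1]-45:a[1]+45,a[0]-40:a[0]+60]=1
        N,_,s,ce=cv2.connectedComponentsWithStats(m*k)
        for j in range(1,N):
            if s[j,4]>8:print(n,s[j].tolist(),ce[j].round(1))
        for q in(0,.6,1.,1.2,1.6,2.,2.18):print(q,proj(n,W(v,pts(.07,q,0,0)["lk"])).round(1))
E
python3 -c "
from look import *
go(0,.185,.09);knob()"
```

```text
t 13.03 vise now [0.0018 0.228  0.0591] yaw y 96.49 tilt -1.0 F [-0.3 -0.1 -0. ] w 0.0
go [  1.7 -43.  -30.9]
top [263, 290, 8, 8, 49] [266.9 293.2]
0 [210.9 285.8]
0.6 [224.4 283.8]
1.0 [234.6 282.9]
1.2 [239.4 282.6]
1.6 [247.2 282.4]
2.0 [251.8 282.8]
2.18 [252.7 283.1]
side [350, 286, 9, 13, 94] [353.5 291.7]
0 [332.7 308.6]
0.6 [334.9 293.5]
1.0 [336.2 287.8]
1.2 [336.7 286.7]
1.6 [337.3 287.7]
2.0 [337.3 292.9]
2.18 [337.2 296.3]
```

Call:
move_arm:
  deltas:
    - [0, 0, 0, -30, 0, 0, 0]
    - [0, 0, 0, -20, 0, 0, 0]
    - [0, 0, 0, 0, 0, 0, 0]

```text
clock: 13.38
eef_pos: [0.5424, 0.1862, 0.1132]
tool_rot: [-0.058, 0.998, 0.001, 0.004]
ft_force: [1.1, 0.9, 0.6]
grip_width: 0.0
grasp_force: 0.0
```

```bash
python3 -c "
from look import *
go(0,.190,.09);knob()"
```

```text
t 13.38 vise now [0.0048 0.2315 0.1132] yaw y 96.68 tilt -0.99997 F [1.1 0.9 0.6] w 0.0
go [  5.  -41.6  23.1]
top [236, 280, 9, 6, 38] [240.4 282.3]
top [264, 290, 7, 8, 48] [266.9 293.2]
0 [210.9 285.8]
0.6 [224.4 283.8]
1.0 [234.6 282.9]
1.2 [239.4 282.6]
1.6 [247.2 282.4]
2.0 [251.8 282.8]
2.18 [252.7 283.1]
side [332, 282, 12, 11, 103] [337.3 286.8]
side [350, 286, 8, 13, 91] [353.4 291.6]
0 [332.7 308.6]
0.6 [334.9 293.5]
1.0 [336.2 287.8]
1.2 [336.7 286.7]
1.6 [337.3 287.7]
2.0 [337.3 292.9]
2.18 [337.2 296.3]
```

Call:
move_arm:
  deltas:
    - [0, 4, -30, 0, 0, 0, 0]
    - [0, 0, 0, 15, 0, 0, 0]
    - [0, 0, 0, 15, 0, 0, 0]
    - [0, 0, -3, 10, 0, 0, 0]
    - [0, 0, -3, 10, 0, 0, 0]
    - [0, 0, -3, 10, 0, 0, 0]
    - [0, 0, -3, 10, 0, 0, 0]
    - [0, 0, -3, 10, 0, 0, 0]
    - [0, 0, 0, 0, 0, 0, 0]

```text
clock: 14.23
eef_pos: [0.5406, 0.1423, 0.0364]
tool_rot: [-0.059, 0.998, 0.003, 0.002]
ft_force: [-19.4, 0.6, 54.0]
grip_width: -0.0004
grasp_force: 27.0
```

```bash
python3 -c "
from look import *
go(0,.186,.0295)"
```

```text
t 14.23 vise now [-0.002   0.1881  0.0364] yaw y 96.74 tilt -0.99998 F [-19.4   0.6  54. ] w -0.0
go [-2.  -2.2  6.9]
```

Call:
move_arm:
  deltas:
    - [0, 0, 0, -10, 0, 0, 0]
    - [0, 0, 0, -30, 0, 0, 0]
    - [0, 0, 0, -40, 0, 0, 0]
    - [0, 20, 40, -10, 0, 0, 0]
    - [0, 20, 40, 0, 0, 0, 0]
    - [0, 20, 40, 0, 0, 0, 0]
    - [0, 0, 0, 0, 0, 0, 0]

```text
clock: 14.82
eef_pos: [0.4681, 0.2489, 0.1167]
tool_rot: [-0.062, 0.998, 0.001, -0.002]
ft_force: [0.2, -0.6, 0.9]
grip_width: 0.0002
grasp_force: 0.0
```

```bash
python3 -c "
from look import *
go(0,.186,.0295);knob();jaw();ball(.07,('side',))
i=bot.camera('top');j=bot.camera('side');cv2.imwrite('pics/s5.png',np.hstack([cv2.resize(i[215:345,195:365],None,fx=2.3,fy=2.3),cv2.resize(j[215:345,285:425],None,fx=2.3,fy=2.3)]))"
```

```text
t 14.82 vise now [-0.0617  0.3024  0.1167] yaw y 97.15 tilt -0.99999 F [ 0.2 -0.6  0.9] w 0.0
go [ -61.  -117.2   86.7]
top [248, 278, 10, 8, 60] [252.4 281.5]
top [263, 290, 9, 9, 55] [267.  293.5]
0 [210.9 285.8]
0.6 [224.4 283.8]
1.0 [234.6 282.9]
1.2 [239.4 282.6]
1.6 [247.2 282.4]
2.0 [251.8 282.8]
2.18 [252.7 283.1]
side [350, 286, 8, 13, 89] [353.3 291.5]
side [333, 291, 11, 8, 75] [337.9 294.7]
0 [332.7 308.6]
0.6 [334.9 293.5]
1.0 [336.2 287.8]
1.2 [336.7 286.7]
1.6 [337.3 287.7]
2.0 [337.3 292.9]
2.18 [337.2 296.3]
top fin [298, 240, 9, 16, 110] [302.2 247.3]
0.03 [321.  245.6] [317.  247.1]
0.05 [311.5 246.7] [307.7 248.1]
0.06 [306.7 247.2] [303.  248.6]
0.07 [302.  247.7] [298.3 249.1]
top board [  2.7 154.7] [119.4  78. ] 90.0
side fin [309, 240, 16, 17, 221] [316.8 248.1]
0.03 [319.  230.7] [318.4 238.2]
0.05 [317.7 236. ] [317.  243.7]
0.06 [316.9 238.7] [316.2 246.5]
0.07 [316.2 241.5] [315.5 249.3]
side board [ -1.  145.6] [99.  79.1] 89.8
side 0 [390.8 249. ] 30
side 0.6 [375.4 243.4] 0
side 0.9 [367.1 243.6] 0
side 1.0 [364.4 244.1] 0
side 1.1 [361.9 244.8] 0
side 1.2 [359.4 245.8] 0
```

View pics/s5.png

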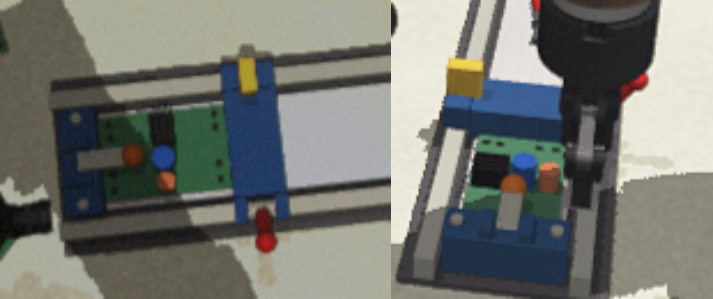

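The picture shows the hold-down lying level on the board with its knob at (133,155) in the top crop. The board measures y = 154.7 mm and square, the jaw is at about 0.070, and the lever ball at (265,240) is in the locked lean. The arm is clear, so I hand it in.

```bash
python3 -c "
from workcell import bot
print(bot.job_done())"
```

```text
the job is handed in; nothing more can be done
None
```

I handed the job in at about 15 s on the robot's clock; no verdict came back, but my last pictures showed the board home and square, the jaw locked at about 0.070 m and the left hold-down flat on the board, with the arm clear.

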